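Clip down the lid of a specimen box

ROBOT

A 7-joint arm with a two-finger parallel gripper is mounted at the origin on a cart in front of the work surface, level with it; the furniture and walls round the work are solid. World frame = base frame: x ahead of the robot, y to its left, z up, the work surface at z = 0. Lengths are in m, angles in degrees, forces in N, time in s.
With the tool pointing down it reaches from about 0.4 to 0.85 m from the base axis. Payload 4.4 kg.
Tool frame: the origin (TCP) lies on the centre line of the jaws, within the pads' length; the fingertips stand 19 mm ahead of it and the grasp point (between the pads) is the TCP; x points along the fingers, y is the direction in which the jaws open and shut, and the axes are right-handed (so a half turn about x gives the same grasp; the last joint's range is limited). The gripper opens to 94 mm and grips with 3 to 60 N. Pads are 16 mm wide; open, the fingers measure 119 mm over their backs; the gripper's body (75 mm by 177 mm) begins 78 mm behind the grasp point.
Start: joints at [-71.895, 36.005, 2.206, 86.941, -1.547, 57.084, -1.146], TCP at [0.242, 0.603, 0.224] pointing down, gripper open.
Joint ranges: [-175.42, 175.42], [-21.48, 121.26], [-71.46, 75.88], [10.55, 141.38], [-63.04, 243.04], [13.31, 113.54], [-168.57, 168.57]. Speed limits (degrees/s): [147.25, 147.25, 180, 180, 180, 180, 180].

INTERFACE

Orientations are given as a 3x3 rotation matrix whose columns are the frame's x, y, z axes.
In Python, from plant import telemetry, imaging, hand_in gives the robot as it stands. The module is installed in compiled form; this text tells all that it offers.
- The arm moves only by the shell command python3 -m crank 'ROWS' [OPENING]. ROWS is JSON, a list that holds one entry, the list of rows, each a list of 6 numbers: the shift along the tool's x, y, z in units of 30 mm (1.0 is 30 mm), then the turn, a rotation vector about the tool's x, y, z in rad. A call has 1 to 8 rows; each row shifts and turns the commanded pose from where the row before left it, along the tool's axes as they then stand; what a row does not reach is not made up. A row lasts 1/10 s, in which the tool goes at most 50 mm and 8.59 degrees, less where a joint would pass 70% of its speed; a pose out of reach is approached as far as the arm can. A call is refused whole if a number of a shift passes 1 or a number of a turn 0.15, either way. A call with a gripper value outside its range is refused whole. OPENING is the opening, from 0 (shut) to 1 (fully open), set as the call begins (- or left out, the last holds). The fingers move at their own pace and stop on an object; the grip force is fixed at half the most. Time passes only in rows, so rows that do not move let the fingers close. It gives the time, the measured TCP pose, the force and the opening at its end, in the units of the state.
- telemetry.observe(): the state, without advancing time (a new reading comes with each control period).
- imaging.snapshot(name): name is "scene" or "top"; returns the picture (480x640x3 uint8, blue, green, red); there is no depth.
- imaging.camera_info(name): a dict with "fx", "fy", "cx", "cy" (pixels), "pose" (4x4, takes a point from camera to world coordinates). Camera axes: x right, y up, looking along -z (the intrinsics and any distortion apply to the point x, -y, -z); pixel columns grow to the right and rows downward; lengths in m; the calibration is good to about 2 mm. A picture is of the moment at which its call begins. camera_info takes no time and is no camera call.
- hand_in(): hands the job in, once; it reports no verdict.
The state is a dict: "t": time; "joints": joint angles; "qd": joint speeds; "joint_torque": joint torques, N m; "tool_pos": TCP position; "ee_rot": TCP orientation; "contact_force": force on the tool from outside, world axes, zero at the start; "moment": the same for the moment, N m; "finger_gap": opening from 0.0 (shut) to 1.0 (fully open).
Only numpy, scipy, OpenCV 4.12 (cv2) and the standard library are available. Lean on these libraries where they do the work, as an engineer would, in place of code of your own. Each camera call takes 0.05 s, during which the arm holds its last target.

TASK

The specimen box on the worktop has its lid on, but its four clips are still raised. Snap all four fully down over the rim so that the lid seats evenly: the orange clip first, then the one at the diagonally opposite corner, and after that the other two in either order.

Things in the scene. Friction and masses are not known exactly. Their poses are not given: they have to be found in the camera images.
- clip1_pad (a point): Orange clip: flap 42 x 27 mm, 5 thick, hinged outside a long wall of the specimen box, folding inward over the lid's rim. All clips have this form. The point is on the flap's upper face, mid-width, 28 mm from the hinge axis, and moves with it: 84 mm above the worktop when shut flat, 97 to 103 raised at the start (free end up to 116). x axis: from hinge to free end; z: out of the upper face.
- clip2_pad (a point): Blue clip on the same long wall as the orange one; point as for clip1_pad. Any clip pushed straight down at its point (under 6 N) swings down about its hinge, clicks past a sprung pin in the last 4 mm and stays shut; let go earlier, it stays where it is.
- clip3_pad (a point): Blue clip diagonally opposite the orange one; point as for clip1_pad. The box is white, 180 x 120 mm, with a clear lid and grey rim (rim top 78 mm up), fixed to the worktop at any heading, two clips on each long wall, 116 mm apart.
- clip4_pad (a point): Blue clip across the box from the orange one, on the other long wall; point as for clip1_pad. When shut, the points of two clips facing each other across the box are 80 mm apart.

How it is judged (in metres and radians):
On the way, in this order (a step that is already met when the one before it is completed fails the run):
1. the orange clip is shut, the other three still up (height (world z) of clip1_pad below 0.0865 m and height (world z) of each of clip2_pad, clip3_pad, clip4_pad above 0.0865 m), for 0.2 s.
2. the diagonally opposite clip is shut too, the other two still up (height (world z) of each of clip1_pad, clip3_pad below 0.0865 m and height (world z) of each of clip2_pad, clip4_pad above 0.0865 m), for 0.2 s.
At the end, for the whole second after the job is handed in: All four clips are snapped down: each pad point is less than 86.5 mm above the worktop (84 mm is flat) (height (world z) of each of clip1_pad, clip2_pad, clip3_pad, clip4_pad below 0.0865 m); the robot touches nothing.
It also fails if it takes over 42 s, if anything falls off the work surface, if the arm or the gripper's body presses on something with over 40 N, if the wrist force passes 120 N, or if a joint passes its speed limit or range.

## Working session

There is one attempt and no reset: what is moved stays moved. The work goes in short steps, Python scripts to look and compute and a shell command to move; the robot and the scene stay as the last step left them, time stands still between calls to the robot, and variables do not carry over. Pictures are saved under pics/ and viewed, and the job is handed in when it is done.

```bash
mkdir -p pics; python3 - <<'E'
from plant import telemetry, imaging
import cv2, numpy as np
s=telemetry.observe()
print(s['t'],s['tool_pos'],s['contact_force'],s['finger_gap']);print(np.round(s['ee_rot'],3))
for n in ('scene','top'):
    c=imaging.camera_info(n);print(n,c)
    cv2.imwrite(f'pics/{n}0.png',imaging.snapshot(n))
E
```

```text
0.0 [0.24189154 0.60262002 0.22357721] [ 0.21355313 -0.14906408 -0.14764971] 1.0004491591121858
[[-0.001  0.373  0.928]
 [-0.002  0.928 -0.373]
 [-1.    -0.002  0.   ]]
scene {'fx': 516.6534916300697, 'fy': 516.6534916300697, 'cx': 319.7535512994232, 'cy': 240.1260502479339, 'pose': array([[-0.61730779,  0.40299435, -0.67566756, -0.04083425],
       [-0.78670016, -0.32256436,  0.52636022,  0.52067839],
       [-0.00582608,  0.85647404,  0.51615721,  0.56879291],
       [ 0.        ,  0.        ,  0.        ,  1.        ]])}
top {'fx': 582.9357155990622, 'fy': 582.9357155990622, 'cx': 308.31771617013015, 'cy': 240.18689187631716, 'pose': array([[ 0.01104929,  0.99691287, -0.07773445,  0.45058934],
       [-0.99963122,  0.00908396, -0.02559103,  0.07078666],
       [-0.02480589,  0.07798855,  0.9966456 ,  0.97053596],
       [ 0.        ,  0.        ,  0.        ,  1.        ]])}
```

View pics/scene0.png

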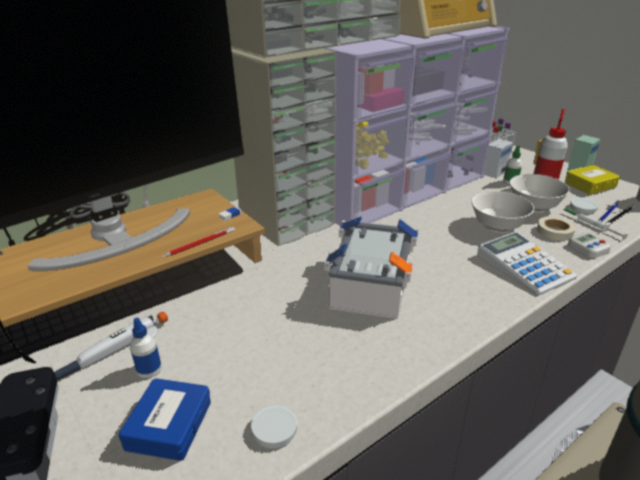

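View pics/top0.png

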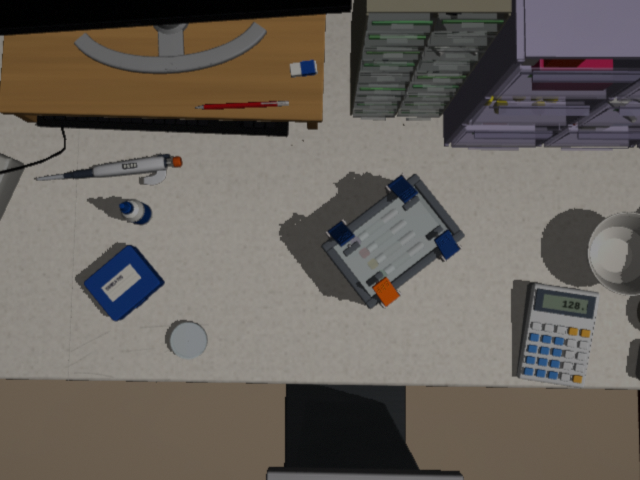

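The top view shows the orange clip at (386,292). The blue clips are at (447,245) on the same wall, (341,232) across the box and (402,189) diagonally opposite. Next I'll measure them.

```bash
cat > h.py <<'E'
import cv2, numpy as np
from plant import imaging
def ray(n,u,v):
    c=imaging.camera_info(n);P=c['pose']
    d=P[:3,:3]@np.array([(u-c['cx'])/c['fx'],-(v-c['cy'])/c['fy'],-1.]);return P[:3,3],d
def onz(n,u,v,z):
    o,d=ray(n,u,v);return o+d*(z-o[2])/d[2]
def tri(p,q):
    (a,d),(b,e)=ray('scene',*p),ray('top',*q)
    t=np.linalg.lstsq(np.c_[d,-e],b-a,rcond=None)[0]
    x,y=a+d*t[0],b+e*t[1];return (x+y)/2,np.linalg.norm(x-y)
def proj(n,X):
    c=imaging.camera_info(n);P=c['pose'];p=P[:3,:3].T@(np.array(X)-P[:3,3])
    return c['cx']+c['fx']*p[0]/-p[2],c['cy']-c['fy']*p[1]/-p[2]
E
python3 - <<'E'
from h import *
for n,roi in(('top',(290,160,190,170)),('scene',(310,200,130,130))):
    im=cv2.imread(f'pics/{n}0.png');x,y,w,h=roi
    hsv=cv2.cvtColor(im,cv2.COLOR_BGR2HSV)
    cv2.imwrite(f'pics/{n}_crop.png',cv2.resize(im[y:y+h,x:x+w],None,fx=4 if n=='scene' else 3.4,fy=4 if n=='scene' else 3.4,interpolation=cv2.INTER_CUBIC))
    for nm,lo,hi in(('or',(5,150,80),(22,255,255)),('bl',(105,110,30),(125,255,255))):
        m=cv2.inRange(hsv,lo,hi);k=np.zeros_like(m);k[y:y+h,x:x+w]=m[y:y+h,x:x+w]
        N,l,st,ce=cv2.connectedComponentsWithStats(k)
        for i in range(1,N):
            if st[i,4]>25: 
                r=cv2.minAreaRect(np.argwhere(l==i)[:,::-1].astype(np.float32))
                print(n,nm,st[i],ce[i].round(1),np.round(cv2.boxPoints(r)).tolist(), onz(n,*ce[i],.1).round(4))
for p in((323,245),(417,176),(462,235),(372,305)): print(p,onz('top',*p,.078).round(4))
E
```

```text
top or [373 277  26  29 418] [385.5 291.2] [[371.0, 287.0], [386.0, 276.0], [400.0, 295.0], [385.0, 306.0]] [ 0.4436 -0.0222  0.1   ]
top bl [388 176  30  27 413] [402.5 189. ] [[388.0, 186.0], [399.0, 174.0], [417.0, 192.0], [406.0, 204.0]] [ 0.597  -0.0476  0.1   ]
top bl [328 222  26  24 327] [340.9 233.3] [[328.0, 231.0], [341.0, 220.0], [354.0, 236.0], [341.0, 247.0]] [0.5292 0.0445 0.1   ]
top bl [435 230  24  29 407] [446.4 243.9] [[433.0, 237.0], [449.0, 229.0], [460.0, 251.0], [444.0, 259.0]] [ 0.5148 -0.1126  0.1   ]
scene or [390 253  22  19 222] [400.1 262.9] [[386.0, 259.0], [392.0, 251.0], [413.0, 266.0], [408.0, 274.0]] [ 0.434  -0.0154  0.1   ]
scene bl [342 218  19  11  90] [351.3 223.1] [[341.0, 224.0], [360.0, 217.0], [362.0, 222.0], [343.0, 229.0]] [ 0.5845 -0.041   0.1   ]
scene bl [399 221  18  16 132] [407. 229.] [[396.0, 226.0], [400.0, 220.0], [418.0, 233.0], [414.0, 238.0]] [ 0.5045 -0.1055  0.1   ]
scene bl [336 244  11  12  59] [341.2 250. ] [[336.0, 253.0], [345.0, 244.0], [349.0, 248.0], [340.0, 257.0]] [0.5243 0.0342 0.1   ]
(323, 245) [0.513  0.0711 0.078 ]
(417, 176) [ 0.621  -0.0729  0.078 ]
(462, 235) [ 0.5303 -0.141   0.078 ]
(372, 305) [ 0.4223 -0.0041  0.078 ]
```

View pics/top_crop.png

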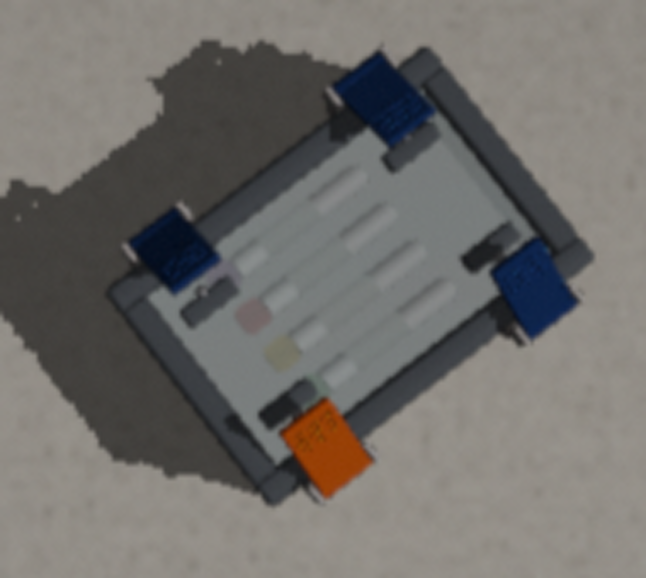

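View pics/scene_crop.png

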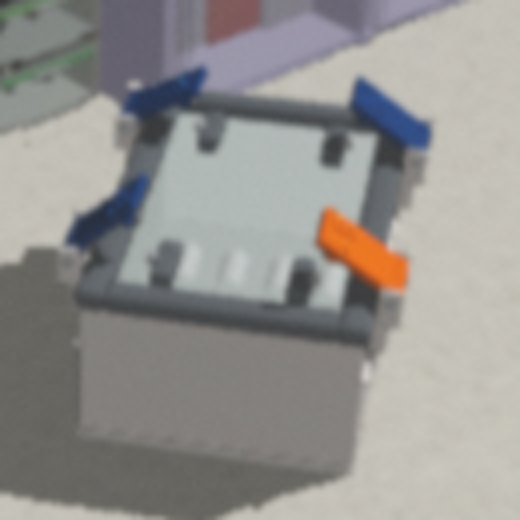

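```bash
python3 - <<'E'
from h import *
for a,b in (((400.1,262.9),(385.5,291.2)),((351.3,223.1),(402.5,189)),((407,229),(446.4,243.9)),((341.2,250),(340.9,233.3))): print(tri(a,b))
for q in((395,118),(470,146),(318,125),(312,128)): print('top z0',q,onz('top',*q,0).round(3))
for q in((275,241),(365,221),(258,262)): print('scene z0',q,onz('scene',*q,0).round(3))
c=np.array([.5205,-.0355]);u=np.array([.603,-.798]);v=np.array([.798,.603])
ims={n:cv2.imread(f'pics/{n}0.png') for n in('top','scene')}
for k,(a,b) in enumerate(((-1,-1),(1,-1),(1,1),(-1,1))):
    p=c+a*.058*u+b*.04*v;print(k+1,p.round(4),*[np.round(proj(n,[*p,.084]),1) for n in ims])
    for n in ims:
        q=c+a*.09*u+b*.06*v
        for X in([*q,.078],[*p,.084]): cv2.circle(ims[n],tuple(int(round(t)) for t in proj(n,X)),1,(0,255,0),-1)
o=[cv2.resize(ims['top'][160:330,290:480],None,fx=2,fy=2),cv2.resize(ims['scene'][180:350,310:450],None,fx=2,fy=2)]
cv2.imwrite('pics/chk.png',np.hstack(o))
E
```

```text
(array([ 0.44281158, -0.02383744,  0.09191   ]), np.float64(0.0021332281665146216))
(array([ 0.5971764 , -0.05005788,  0.09135622]), np.float64(0.0035579318906327744))
(array([ 0.51451102, -0.1151388 ,  0.0920366 ]), np.float64(0.002521526899638872))
(array([0.52540415, 0.04049045, 0.10237283]), np.float64(0.010869875675655293))
top z0 (395, 118) [ 0.735 -0.049  0.   ]
top z0 (470, 146) [ 0.687 -0.174  0.   ]
top z0 (318, 125) [0.722 0.081 0.   ]
top z0 (312, 128) [0.717 0.092 0.   ]
scene z0 (275, 241) [0.76  0.017 0.   ]
scene z0 (365, 221) [ 0.706 -0.191  0.   ]
scene z0 (258, 262) [0.714 0.089 0.   ]
1 [ 0.4536 -0.0133] [378.5 284.4] [390.  266.2]
2 [ 0.5236 -0.1059] [439.7 238.9] [398.9 232.4]
3 [ 0.5874 -0.0577] [407.7 197. ] [356.7 227.2]
4 [0.5174 0.0349] [346.8 242. ] [343.4 259.7]
```

View pics/chk.png

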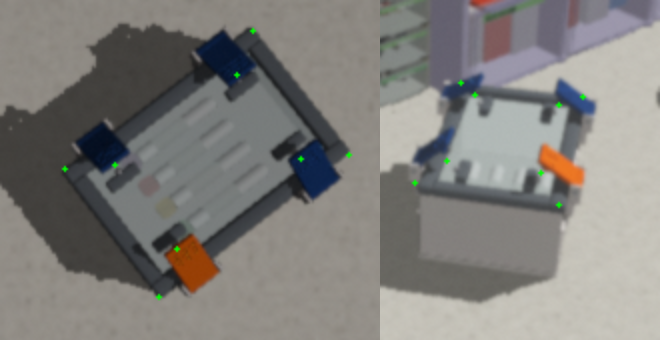

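The overlay puts the shut pad points at about (0.454,-0.013), (0.524,-0.106), (0.587,-0.058) and (0.517,0.035) for clips 1–4. Next I'll close the gripper, square its heading to the world and travel over.

```bash
python3 -m crank '[[[0,0,0,-0.127,0,0],[0,0,0,-0.127,0,0],[0,0,0,-0.127,0,0],[0,0,0,0,0,0]]]' 0; python3 -m crank '[[[0,-0.86,0.3,0,0,0],[0,-0.86,0.3,0,0,0],[0,-0.86,0.3,0,0,0],[0,-0.86,0.3,0,0,0],[0,-0.86,0.3,0,0,0],[0,-0.86,0.3,0,0,0],[0,-0.86,0.3,0,0,0],[0,-0.86,0.3,0,0,0]]]'
```

```text
t: 0.5
tool_pos: [0.2422, 0.6028, 0.224]
ee_rot: [[-0.001, 0.001, 1.0], [-0.001, 1.0, -0.001], [-1.0, -0.001, -0.001]]
contact_force: [-0.7, 0.6, -1.5]
finger_gap: 0.698
t: 1.3
tool_pos: [0.3142, 0.3956, 0.2244]
ee_rot: [[-0.0, 0.005, 1.0], [-0.0, 1.0, -0.005], [-1.0, -0.0, -0.0]]
contact_force: [-0.2, -0.4, 0.2]
finger_gap: 0.024
```

```bash
python3 -m crank '[[[0,-0.86,0.285,0,0,0],[0,-0.86,0.285,0,0,0],[0,-0.86,0.285,0,0,0],[0,-0.86,0.285,0,0,0],[0,-0.86,0.285,0,0,0],[0,-0.86,0.285,0,0,0],[0,-0.86,0.285,0,0,0],[0,-0.86,0.285,0,0,0]]]';  python3 -m crank '[[[0,-0.85,0.285,0,0,0],[0,-0.85,0.285,0,0,0],[0,-0.85,0.285,0,0,0],[0,-0.85,0.285,0,0,0],[0,-0.85,0.285,0,0,0],[0,-0.85,0.285,0,0,0],[0,-0.85,0.285,0,0,0],[0,-0.85,0.285,0,0,0]]]'; python3 -m crank '[[[0.5,0,0,0,0,0],[0.5,0,0,0,0,0],[0.5,0,0,0,0,0],[0,0,0,0,0,0],[0,0,0,0,0,0]]]'; python3 - <<'E'
from h import *
for n in ('scene','top'): cv2.imwrite(f'pics/{n}1.png',imaging.snapshot(n))
E
```

```text
t: 2.1
tool_pos: [0.3824, 0.1892, 0.2245]
ee_rot: [[0.0, 0.005, 1.0], [0.0, 1.0, -0.005], [-1.0, 0.0, 0.0]]
contact_force: [-0.0, 0.6, -0.6]
finger_gap: 0.008
t: 2.9
tool_pos: [0.4506, -0.0148, 0.2245]
ee_rot: [[-0.0, 0.005, 1.0], [0.0, 1.0, -0.005], [-1.0, 0.0, -0.0]]
contact_force: [0.2, 0.5, -0.8]
finger_gap: 0.003
t: 3.4
tool_pos: [0.4504, -0.0138, 0.1796]
ee_rot: [[-0.0, 0.003, 1.0], [-0.0, 1.0, -0.003], [-1.0, -0.0, -0.0]]
contact_force: [-0.4, 0.8, 0.1]
finger_gap: 0.007
```

View pics/scene1.png

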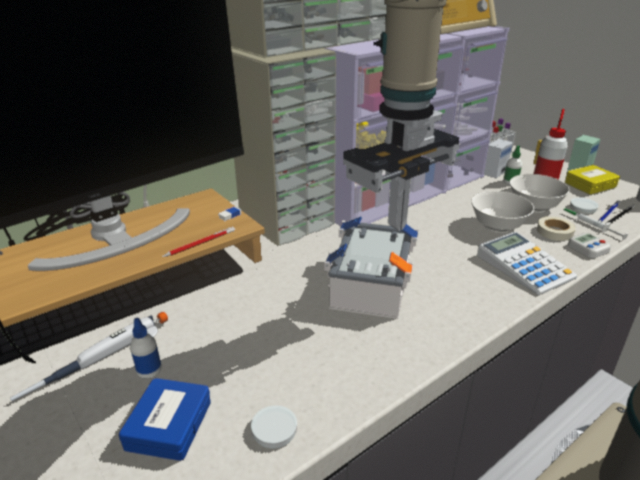

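View pics/top1.png

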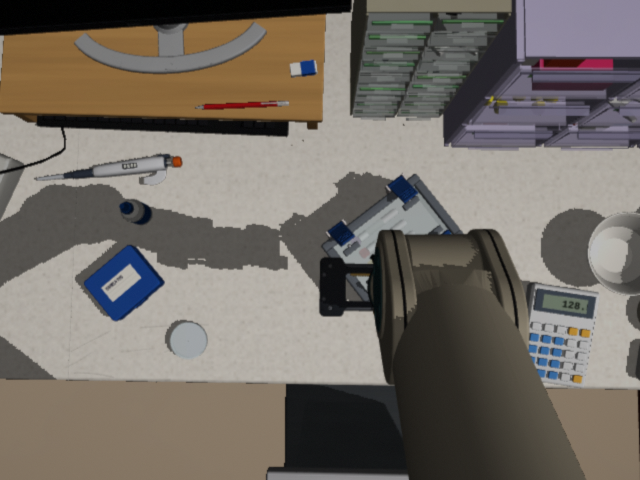

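```bash
python3 - <<'E'
from h import *
im=cv2.imread('pics/scene1.png')
for z in (.1606,.18): print(proj('scene',[.4504,-.0138,z]))
p=proj('scene',[.4504,-.0138,.1606]);x,y=int(round(p[0])),int(round(p[1]))
o=cv2.resize(im[y-60:y+60,x-60:x+60],None,fx=5,fy=5,interpolation=cv2.INTER_CUBIC)
cv2.circle(o,(300,300),4,(0,255,0),-1)
cv2.imwrite('pics/c1.png',o)
E
```

```text
(np.float64(394.7559045053252), np.float64(227.1072524054795))
(np.float64(395.60689625132284), np.float64(216.39993960169826))
```

View pics/c1.png

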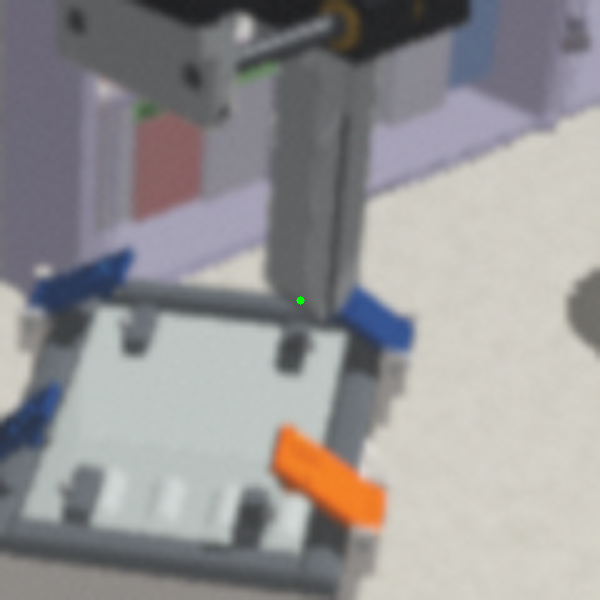

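```bash
python3 -m crank '[[[0.5,0,0,0,0,0],[0.5,0,0,0,0,0],[0.5,0,0,0,0,0],[0.3,0,0,0,0,0],[0,0,0,0,0,0]]]'; python3 -m crank '[[[0.12,0,0,0,0,0],[0.12,0,0,0,0,0],[0.12,0,0,0,0,0],[0.12,0,0,0,0,0],[0,0,0,0,0,0]]]'; python3 - <<'E'
from h import *
im=imaging.snapshot('scene'); o=cv2.resize(im[200:320,330:450],None,fx=5,fy=5,interpolation=cv2.INTER_CUBIC)
cv2.imwrite('pics/c2.png',o)
E
```

```text
t: 4.0
tool_pos: [0.4503, -0.0137, 0.1251]
ee_rot: [[-0.001, 0.001, 1.0], [0.0, 1.0, -0.001], [-1.0, 0.0, -0.001]]
contact_force: [0.1, 0.2, 0.1]
finger_gap: 0.006
t: 4.5
tool_pos: [0.4506, -0.0137, 0.1109]
ee_rot: [[0.0, 0.001, 1.0], [0.0, 1.0, -0.001], [-1.0, 0.0, 0.0]]
contact_force: [0.7, -0.1, 0.7]
finger_gap: 0.006
```

View pics/c2.png

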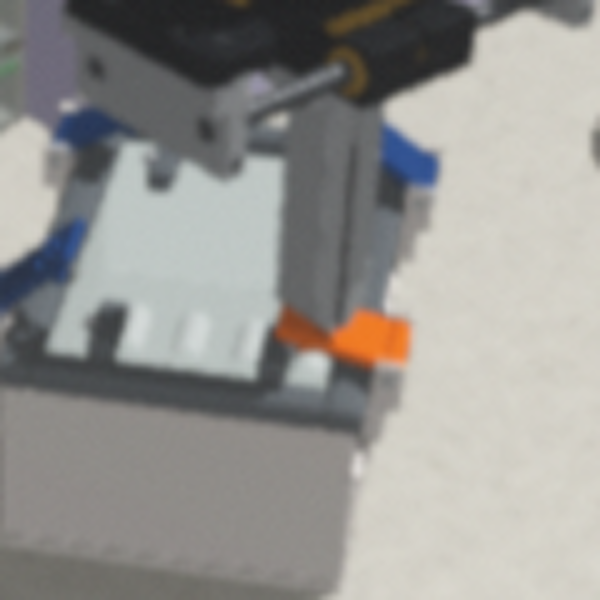

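The orange flap is folding down, with the fingertip centred on it at about (330,330) in the crop. I'll keep pressing.

```bash
python3 -m crank '[[[0.1,0,0,0,0,0],[0.1,0,0,0,0,0],[0,0,0,0,0,0]]]'; python3 -m crank '[[[0.07,0,0,0,0,0],[0,0,0,0,0,0]]]';python3 -m crank '[[[0.03,0,0,0,0,0],[0,0,0,0,0,0],[0,0,0,0,0,0]]]'
```

```text
t: 4.85
tool_pos: [0.4499, -0.0138, 0.1047]
ee_rot: [[-0.001, 0.001, 1.0], [-0.0, 1.0, -0.001], [-1.0, -0.0, -0.001]]
contact_force: [0.4, -0.1, 0.1]
finger_gap: 0.003
t: 5.05
tool_pos: [0.4501, -0.0139, 0.1031]
ee_rot: [[-0.001, 0.001, 1.0], [-0.0, 1.0, -0.001], [-1.0, -0.0, -0.001]]
contact_force: [-0.5, 0.9, 5.2]
finger_gap: 0.004
t: 5.35
tool_pos: [0.4501, -0.0139, 0.1029]
ee_rot: [[-0.0, 0.001, 1.0], [-0.0, 1.0, -0.001], [-1.0, -0.0, -0.0]]
contact_force: [-1.7, 0.5, 13.6]
finger_gap: 0.005
```

```bash
python3 -m crank '[[[-0.6,0,0,0,0,0],[-0.6,0,0,0,0,0],[-0.6,0,0,0,0,0],[-0.6,0,0,0,0,0],[0,0,0,0,0,0]]]'; python3 - <<'E'
from h import *
im=imaging.snapshot('scene'); o=cv2.resize(im[200:320,330:450],None,fx=5,fy=5,interpolation=cv2.INTER_CUBIC)
cv2.imwrite('pics/c3.png',o)
E
```

```text
t: 5.85
tool_pos: [0.4515, -0.0139, 0.1755]
ee_rot: [[0.003, 0.001, 1.0], [0.0, 1.0, -0.001], [-1.0, 0.0, 0.003]]
contact_force: [0.1, 1.1, -0.5]
finger_gap: 0.003
```

View pics/c3.png

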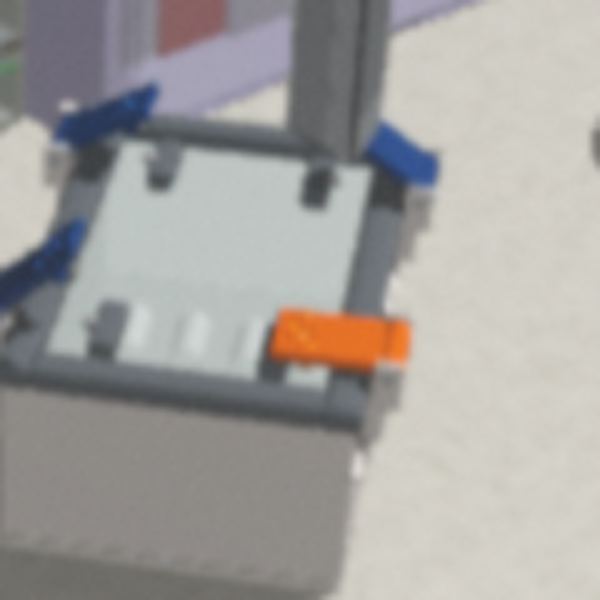

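The orange flap lies flat. Next is the diagonal clip at (0.590,-0.056).

```bash
python3 -m crank '[[[0,-0.175,0.58,0,0,0],[0,-0.175,0.58,0,0,0],[0,-0.175,0.58,0,0,0],[0,-0.175,0.58,0,0,0],[0,-0.175,0.58,0,0,0],[0,-0.175,0.58,0,0,0],[0,-0.175,0.58,0,0,0],[0,-0.175,0.58,0,0,0]]]'; python3 -m crank '[[[0.4,0,0,0,0,0],[0.4,0,0,0,0,0],[0.4,0,0,0,0,0],[0.4,0,0,0,0,0],[0,0,0,0,0,0],[0,0,0,0,0,0]]]'; python3 - <<'E'
from h import *
im=imaging.snapshot('scene'); o=cv2.resize(im[180:300,300:420],None,fx=5,fy=5,interpolation=cv2.INTER_CUBIC)
cv2.imwrite('pics/c4.png',o)
cv2.imwrite('pics/t4.png',imaging.snapshot('top'))
E
```

```text
t: 6.7
tool_pos: [0.5893, -0.0561, 0.1722]
ee_rot: [[-0.003, 0.001, 1.0], [0.0, 1.0, -0.001], [-1.0, 0.0, -0.003]]
contact_force: [-0.7, -0.3, -0.1]
finger_gap: 0.004
t: 7.3
tool_pos: [0.5892, -0.0557, 0.1257]
ee_rot: [[-0.001, 0.001, 1.0], [0.0, 1.0, -0.001], [-1.0, 0.0, -0.001]]
contact_force: [-0.0, -0.1, 1.2]
finger_gap: 0.004
```

View pics/c4.png

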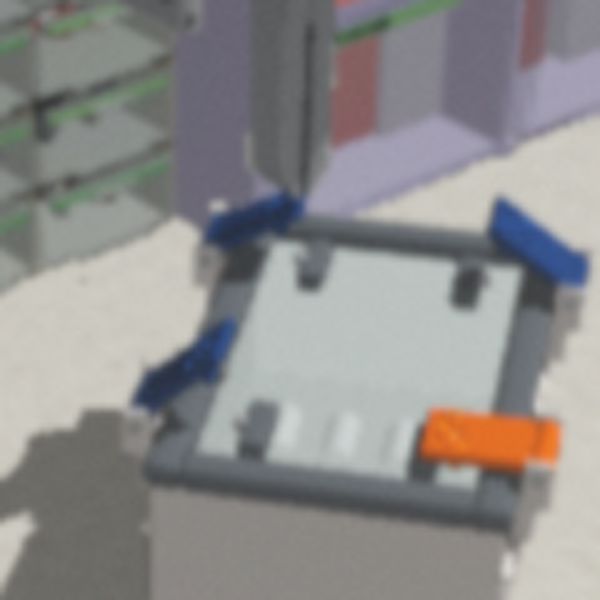

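View pics/t4.png

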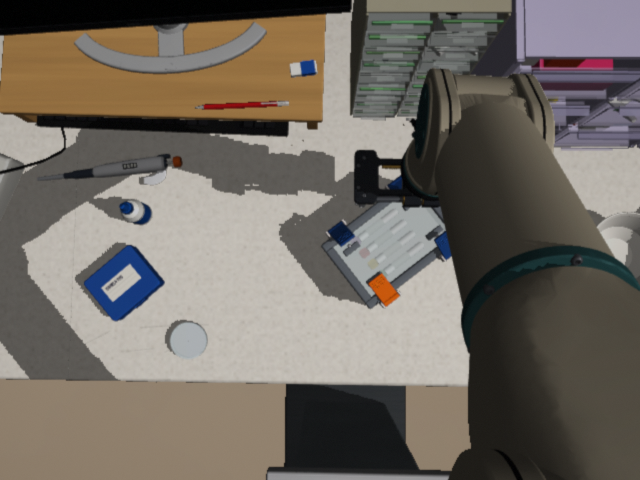

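The fingertip is over the diagonal clip at about (290,190) in the crop, close to its pad. I'll press.

```bash
python3 -m crank '[[[0.12,0,0,0,0,0],[0.12,0,0,0,0,0],[0.12,0,0,0,0,0],[0.12,0,0,0,0,0],[0,0,0,0,0,0]]]'; python3 -m crank '[[[0.1,0,0,0,0,0],[0.1,0,0,0,0,0],[0,0,0,0,0,0]]]';  python3 -m crank '[[[0.06,0,0,0,0,0],[0,0,0,0,0,0],[0,0,0,0,0,0]]]'
```

```text
t: 7.9
tool_pos: [0.5894, -0.056, 0.1112]
ee_rot: [[-0.001, 0.001, 1.0], [-0.0, 1.0, -0.001], [-1.0, -0.0, -0.001]]
contact_force: [-0.4, 0.8, 0.8]
finger_gap: 0.009
t: 8.2
tool_pos: [0.5895, -0.0556, 0.1052]
ee_rot: [[-0.0, 0.001, 1.0], [0.0, 1.0, -0.001], [-1.0, 0.0, -0.0]]
contact_force: [-0.4, -0.9, -0.2]
finger_gap: 0.002
t: 8.5
tool_pos: [0.5897, -0.0557, 0.1038]
ee_rot: [[-0.0, 0.001, 1.0], [0.0, 1.0, -0.001], [-1.0, 0.0, -0.0]]
contact_force: [0.4, -0.9, -0.0]
finger_gap: 0.005
```

```bash
python3 -m crank '[[[0.04,0,0,0,0,0],[0,0,0,0,0,0],[0,0,0,0,0,0]]]'; python3 -m crank '[[[0.03,0,0,0,0,0],[0,0,0,0,0,0],[0,0,0,0,0,0]]]'
```

```text
t: 8.8
tool_pos: [0.5898, -0.0558, 0.1032]
ee_rot: [[0.001, 0.001, 1.0], [0.0, 1.0, -0.001], [-1.0, 0.0, 0.001]]
contact_force: [-0.8, 0.5, 4.9]
finger_gap: 0.009
t: 9.1
tool_pos: [0.5898, -0.0558, 0.103]
ee_rot: [[0.001, 0.001, 1.0], [0.0, 1.0, -0.001], [-1.0, 0.0, 0.001]]
contact_force: [-2.7, -0.8, 10.2]
finger_gap: 0.007
```

```bash
python3 -m crank '[[[-0.6,0,0,0,0,0],[-0.6,0,0,0,0,0],[-0.6,0,0,0,0,0],[-0.6,0,0,0,0,0],[0,0,0,0,0,0]]]'; python3 - <<'E'
from h import *
im=imaging.snapshot('scene'); o=cv2.resize(im[180:300,300:420],None,fx=5,fy=5,interpolation=cv2.INTER_CUBIC)
cv2.imwrite('pics/c5.png',o)
E
```

```text
t: 9.6
tool_pos: [0.5913, -0.056, 0.1758]
ee_rot: [[0.005, 0.001, 1.0], [-0.0, 1.0, -0.001], [-1.0, -0.0, 0.005]]
contact_force: [0.5, 0.6, -0.5]
finger_gap: 0.004
```

View pics/c5.png

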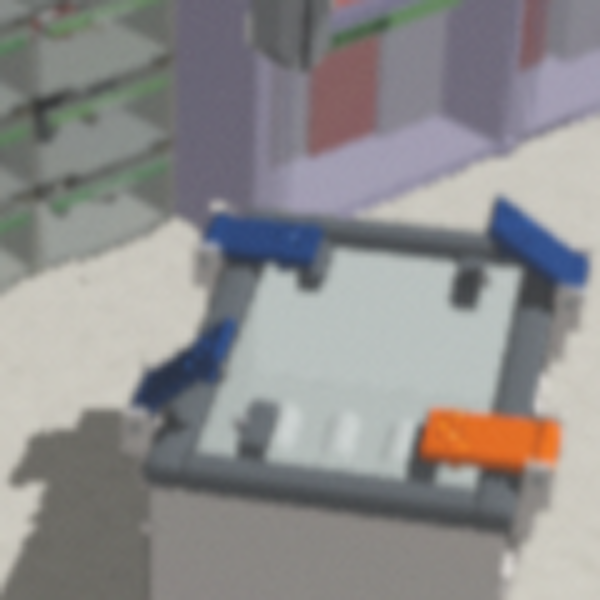

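Both of those clips lie flat, and the other two are still up. I'll do clip 4 next.

```bash
python3 -m crank '[[[0,0.385,-0.29,0,0,0],[0,0.385,-0.29,0,0,0],[0,0.385,-0.29,0,0,0],[0,0.385,-0.29,0,0,0],[0,0.385,-0.29,0,0,0],[0,0.385,-0.29,0,0,0],[0,0.385,-0.29,0,0,0],[0,0.385,-0.29,0,0,0]]]'; python3 -m crank '[[[0.4,0,0,0,0,0],[0.4,0,0,0,0,0],[0.4,0,0,0,0,0],[0.4,0,0,0,0,0],[0,0,0,0,0,0],[0,0,0,0,0,0]]]'; python3 - <<'E'
from h import *
im=imaging.snapshot('scene'); o=cv2.resize(im[180:300,300:420],None,fx=5,fy=5,interpolation=cv2.INTER_CUBIC)
cv2.imwrite('pics/c6.png',o)
E
```

```text
t: 10.45
tool_pos: [0.5193, 0.0376, 0.1738]
ee_rot: [[0.0, 0.001, 1.0], [0.0, 1.0, -0.001], [-1.0, 0.0, 0.0]]
contact_force: [0.0, 0.4, 0.3]
finger_gap: 0.008
t: 11.05
tool_pos: [0.5201, 0.0363, 0.1251]
ee_rot: [[-0.001, 0.002, 1.0], [-0.0, 1.0, -0.002], [-1.0, -0.0, -0.001]]
contact_force: [-0.0, 0.3, 0.3]
finger_gap: 0.006
```

View pics/c6.png

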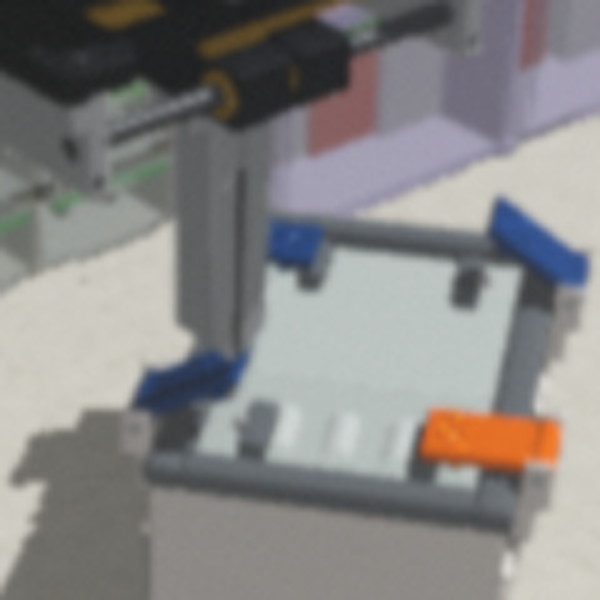

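The fingertip is at about (220,350) in the crop and has begun folding clip 4.

```bash
python3 -m crank '[[[0.12,0,0,0,0,0],[0.12,0,0,0,0,0],[0.12,0,0,0,0,0],[0.12,0,0,0,0,0],[0,0,0,0,0,0]]]'; python3 -m crank '[[[0.1,0,0,0,0,0],[0.1,0,0,0,0,0],[0,0,0,0,0,0]]]';  python3 -m crank '[[[0.06,0,0,0,0,0],[0,0,0,0,0,0],[0,0,0,0,0,0]]]'; python3 -m crank '[[[0.04,0,0,0,0,0],[0,0,0,0,0,0],[0,0,0,0,0,0]]]'
```

```text
t: 11.6
tool_pos: [0.5199, 0.0365, 0.111]
ee_rot: [[-0.0, 0.001, 1.0], [-0.0, 1.0, -0.001], [-1.0, -0.0, -0.0]]
contact_force: [-0.1, 0.1, 0.1]
finger_gap: 0.005
t: 11.9
tool_pos: [0.52, 0.0367, 0.105]
ee_rot: [[-0.0, 0.001, 1.0], [0.0, 1.0, -0.001], [-1.0, 0.0, -0.0]]
contact_force: [-0.4, 1.1, 0.6]
finger_gap: 0.005
t: 12.2
tool_pos: [0.5201, 0.0367, 0.1035]
ee_rot: [[-0.0, 0.001, 1.0], [0.0, 1.0, -0.001], [-1.0, 0.0, -0.0]]
contact_force: [0.1, -0.8, 0.8]
finger_gap: 0.004
t: 12.5
tool_pos: [0.5202, 0.0367, 0.1031]
ee_rot: [[0.0, 0.001, 1.0], [0.0, 1.0, -0.001], [-1.0, 0.0, 0.0]]
contact_force: [-1.9, 0.4, 7.0]
finger_gap: 0.004
```

```bash
python3 -m crank '[[[0.03,0,0,0,0,0],[0,0,0,0,0,0],[0,0,0,0,0,0],[-0.6,0,0,0,0,0],[-0.6,0,0,0,0,0],[-0.6,0,0,0,0,0],[-0.6,0,0,0,0,0],[0,0,0,0,0,0]]]'; python3 -m crank '[[[0,-0.6,0.005,0,0,0],[0,-0.6,0.005,0,0,0],[0,-0.6,0.005,0,0,0],[0,-0.6,0.005,0,0,0],[0,-0.6,0.005,0,0,0],[0,-0.6,0.005,0,0,0],[0,-0.6,0.005,0,0,0],[0,-0.6,0.005,0,0,0]]]'; python3 -m crank '[[[0.4,0,0,0,0,0],[0.4,0,0,0,0,0],[0.4,0,0,0,0,0],[0.4,0,0,0,0,0],[0,0,0,0,0,0],[0,0,0,0,0,0]]]'; python3 - <<'E'
from h import *
im=imaging.snapshot('scene'); o=cv2.resize(im[180:300,310:430],None,fx=5,fy=5,interpolation=cv2.INTER_CUBIC)
cv2.imwrite('pics/c7.png',o)
E
```

```text
t: 13.3
tool_pos: [0.5217, 0.0368, 0.1754]
ee_rot: [[0.005, 0.001, 1.0], [0.001, 1.0, -0.001], [-1.0, 0.001, 0.005]]
contact_force: [0.5, 0.5, -0.0]
finger_gap: 0.006
t: 14.1
tool_pos: [0.5206, -0.108, 0.1723]
ee_rot: [[-0.002, 0.001, 1.0], [0.0, 1.0, -0.001], [-1.0, 0.0, -0.002]]
contact_force: [-0.6, -0.2, 0.4]
finger_gap: 0.008
t: 14.7
tool_pos: [0.5209, -0.1068, 0.1249]
ee_rot: [[-0.001, -0.0, 1.0], [0.0, 1.0, 0.0], [-1.0, 0.0, -0.001]]
contact_force: [0.3, 0.1, 0.1]
finger_gap: 0.002
```

View pics/c7.png

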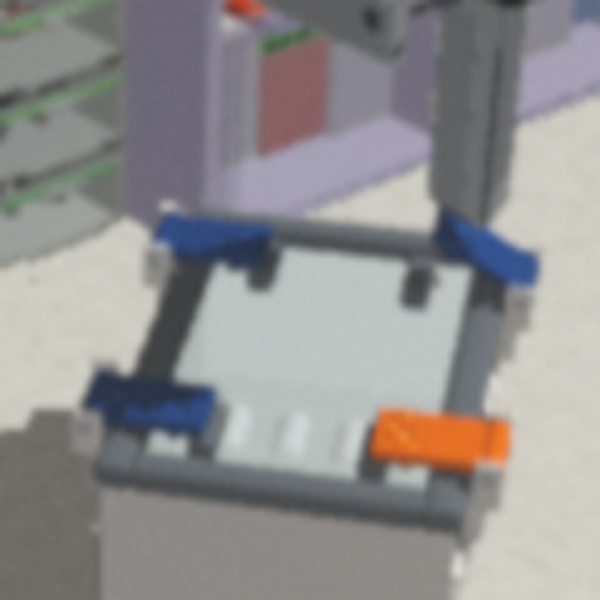

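Clip 4 is flat, and the fingertip is over clip 2 at about (475,210) in the crop.

```bash
python3 -m crank '[[[0.12,0,0,0,0,0],[0.12,0,0,0,0,0],[0.12,0,0,0,0,0],[0.12,0,0,0,0,0],[0,0,0,0,0,0]]]'; python3 -m crank '[[[0.1,0,0,0,0,0],[0.1,0,0,0,0,0],[0,0,0,0,0,0]]]';  python3 -m crank '[[[0.06,0,0,0,0,0],[0,0,0,0,0,0],[0,0,0,0,0,0]]]'; python3 -m crank '[[[0.05,0,0,0,0,0],[0,0,0,0,0,0],[0,0,0,0,0,0]]]'
```

```text
t: 15.25
tool_pos: [0.5213, -0.1074, 0.1107]
ee_rot: [[0.0, 0.001, 1.0], [0.0, 1.0, -0.001], [-1.0, 0.0, 0.0]]
contact_force: [0.0, 0.6, 0.3]
finger_gap: 0.002
t: 15.55
tool_pos: [0.5208, -0.1073, 0.1048]
ee_rot: [[-0.001, 0.001, 1.0], [0.0, 1.0, -0.001], [-1.0, 0.0, -0.001]]
contact_force: [0.1, 0.1, -0.6]
finger_gap: -0.001
t: 15.85
tool_pos: [0.5208, -0.1076, 0.1033]
ee_rot: [[-0.001, 0.001, 1.0], [-0.0, 1.0, -0.001], [-1.0, -0.0, -0.001]]
contact_force: [-1.1, -0.1, 3.2]
finger_gap: 0.003
t: 16.15
tool_pos: [0.5209, -0.1076, 0.103]
ee_rot: [[-0.0, 0.001, 1.0], [-0.0, 1.0, -0.001], [-1.0, -0.0, -0.0]]
contact_force: [-3.0, 1.2, 13.9]
finger_gap: 0.006
```

```bash
python3 -m crank '[[[-0.6,0,0,0,0,0],[-0.6,0,0,0,0,0],[-0.6,0,0,0,0,0],[-0.6,0,0,0,0,0],[-0.6,0,0,0,0,0],[0,0,0,0,0,0],[0,0,0,0,0,0]]]'; python3 - <<'E'
from h import *
im=imaging.snapshot('scene'); o=cv2.resize(im[180:300,310:430],None,fx=5,fy=5,interpolation=cv2.INTER_CUBIC)
cv2.imwrite('pics/c8.png',o)
E
```

```text
t: 16.85
tool_pos: [0.5209, -0.1074, 0.1913]
ee_rot: [[-0.0, 0.001, 1.0], [0.0, 1.0, -0.001], [-1.0, 0.0, -0.0]]
contact_force: [-0.2, -0.6, 0.4]
finger_gap: 0.004
```

View pics/c8.png

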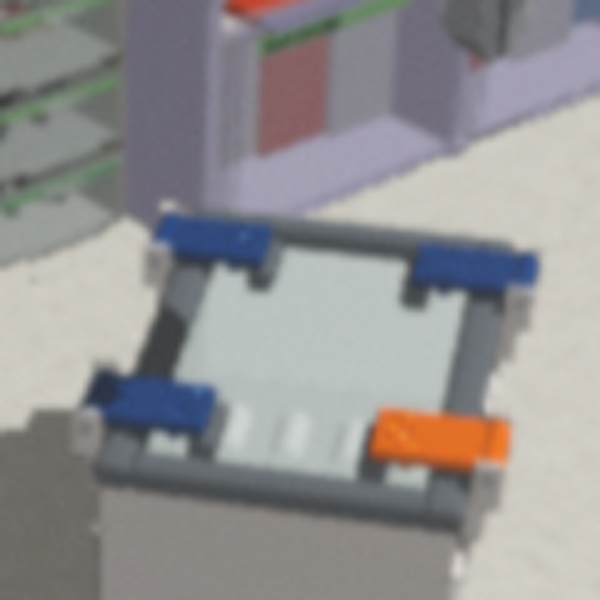

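All four clips lie flat and the arm is clear of the box.

```bash
python3 -c "
from plant import hand_in
print(hand_in())"
```

```text
the job is handed in; nothing more can be done
None
```

I pressed all four clips shut with the closed fingertips and handed the job in at about 17 s. The order was orange, then the diagonally opposite clip, then the one across from orange, then the last blue one on orange's wall.

- **Presses:** each one ended with the fingertips about 84 mm above the worktop, the height at which a clip is flat. The last force readings were 7 to 14 N. For the clip across from orange I went on about 1 mm after its reading, so its final force was not printed.
- **Order:** a picture after the second clip showed it and the orange clip flat, with the other two still raised.
- **Final check:** the last picture showed all four clips lying flat. The tool was about 88 mm above them, with only sensor noise in the force reading. I judged the clips' final heights by eye and did not measure them.
- **Disagreement:** the fingertip appeared about 3 mm from where the scene camera's calibration placed it, slightly more than the stated 2 mm. I aimed mainly from the top camera, and it made no difference to the presses.

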